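Open the vial rack's counterweighted retaining arm

TASK

Two vial racks stand on the bench, each with a counterweighted arm lying over its row of holes; open the one that holds vials. With the fingertips, gently push its arm up by the push bar at the front, past its balance point, so that it comes to rest on its stop and stays raised when you let go. Do not grip or fling the arm, and leave the vials in their holes, the empty rack's arm down and the bottles and the funnel where they are.

Things in the scene. Friction and masses are not known exactly. Their poses are not given: they have to be found in the camera images.
- full_rack_gate (a joint): Angle of the counterweighted retaining arm of the rack that holds three vials. 0 = down, level above the vial caps; grows as the front end goes up; stop at 1.40 rad (nearly upright). Let go below the balance point, about 0.91 rad, it falls shut; beyond, it falls on by itself to the stop and stays raised. Lifting the push bar takes about 1 N.
- full_rack_pushbar (a point): Centre of that arm's push bar: level, round, 16 mm thick, 60 mm long with two free-turning black sleeves, across the arm's front end, 35 mm ahead of the base plate, 95 mm above the bench when down, nothing under it. It moves with the arm: y along the push bar; x along the arm towards the pivot (level, away from the robot, when down); z up when down. The arm is a steel flat 14 mm wide, 12 mm high.
- full_rack_pivot (a point): Pivot of that arm, between two steel cheeks at the rear of the rack, 95 mm above the bench; 210 mm from the push bar. Same axes as the push bar; the arm swings about its y axis. A steel counterweight, a lying cylinder 34 mm thick and 42 mm long, sits behind and above the pivot, 54 mm from it.
- full_rack: The rack holding three vials, fixed to the bench on 5 mm feet: aluminium base 250 x 64 x 12 mm carrying a white block 116 x 56 x 34 mm with three holes in a row. Origin on the bench under the middle hole; the base spans x = -85 to +165 mm; x points from push bar to pivot (away from the robot, turned up to 0.3 rad), z up. It may be left or right of the empty rack.
- empty_rack_gate (a joint): Angle of the retaining arm of the other, empty rack (same values). It is down and stays down.
- empty_rack_pushbar (a point): Centre of the push bar of the empty rack's arm (same shape and axes).
- empty_rack: The empty rack, same shape and axes as the other but with nothing in its three holes. To be left alone.
- sample_0_mid (a point): Centre of a glass sample vial with a screw cap, 23 mm across and 52 mm high, standing loose in the front hole of its rack. z up.
- sample_1_mid (a point): Centre of a glass sample vial with a screw cap, 23 mm across and 52 mm high, standing loose in the middle hole of its rack. z up.
- sample_2_mid (a point): Centre of a glass sample vial with a screw cap, 23 mm across and 52 mm high, standing loose in the rear hole of its rack. z up.
- stoppered_bottle_mid (a point): Centre (half-way up) of the glass-stoppered reagent bottle, 68 mm across, 154 mm high, standing between the racks; a bystander.
- dropper_bottle_mid (a point): Centre (half-way up) of the amber dropper bottle, 52 mm across, 140 mm high, standing to the right of the racks, near the front edge of the bench; a bystander.
- upturned_funnel_mid (a point): Centre (half-way up) of the white plastic funnel resting on its rim, 69 mm across, 94 mm high, standing to the right of the racks, further back; a bystander.

How it is judged (in metres and radians):
On the way, in this order (a step that is already met when the one before it is completed fails the run):
1. the arm of the vial rack is being pushed up by the fingers, still short of its balance point (value of joint full_rack_gate between 0.3 and 0.9 rad and contact force between the fingers and full_rack_gate above 0.2 N), for 0.1 s.
2. the arm is past its balance point, near its stop (value of joint full_rack_gate above 1.25 rad), for 0.2 s.
At the end, for the whole second after the job is handed in: The arm of the rack that holds vials rests at its stop (above 1.30 of 1.40 rad) and is still, the empty rack's arm is down (below 0.05 rad), each vial is within 12 mm and each bystander within 20 mm of where it stood (value of joint full_rack_gate above 1.3 rad and velocity of joint full_rack_gate between -0.1 and 0.1 rad/s and value of joint empty_rack_gate below 0.05 rad and distance of each of sample_0_mid, sample_1_mid, sample_2_mid from where it was at the start of the episode below 0.012 m and distance of each of stoppered_bottle_mid, dropper_bottle_mid, upturned_funnel_mid from where it was at the start of the episode below 0.02 m); the robot touches nothing.
It fails at once if the arm or its push bar is taken between the fingers ((((x of the grasp point in the frame of full_rack_pushbar between -0.007 and 0.007 m and y of the grasp point in the frame of full_rack_pushbar between -0.03 and 0.03 m and z of the grasp point in the frame of full_rack_pushbar between -0.007 and 0.007 m) or (x of the grasp point in the frame of full_rack_pushbar between -0.007 and 0.22 m and y of the grasp point in the frame of full_rack_pushbar between -0.006 and 0.006 m and z of the grasp point in the frame of full_rack_pushbar between -0.005 and 0.005 m)) and contact force between the fingers and anything else above 0.5 N) or (((x of the grasp point in the frame of empty_rack_pushbar between -0.007 and 0.007 m and y of the grasp point in the frame of empty_rack_pushbar between -0.03 and 0.03 m and z of the grasp point in the frame of empty_rack_pushbar between -0.007 and 0.007 m) or (x of the grasp point in the frame of empty_rack_pushbar between -0.007 and 0.22 m and y of the grasp point in the frame of empty_rack_pushbar between -0.006 and 0.006 m and z of the grasp point in the frame of empty_rack_pushbar between -0.005 and 0.005 m)) and contact force between the fingers and anything else above 0.5 N)).
It fails at once if the arm is flung (faster than 4 rad/s) (velocity of joint full_rack_gate above 4 rad/s).
It fails at once if the arm is pushed harder than 40 N (contact force between the fingers and full_rack_gate above 40 N).
It fails at once if the empty rack's arm is raised (above 0.1 rad) (value of joint empty_rack_gate above 0.1 rad).
It fails at once if a vial is shifted or lifted (more than 12 mm) or a bystander moved (more than 20 mm) (distance of any of sample_0_mid, sample_1_mid, sample_2_mid from where it was at the start of the episode above 0.012 m or distance of any of stoppered_bottle_mid, dropper_bottle_mid, upturned_funnel_mid from where it was at the start of the episode above 0.02 m).
It also fails if it takes over 42 s, if anything falls off the work surface, if the arm or the gripper's body presses on something with over 40 N, if the wrist force passes 120 N, or if a joint passes its speed limit or range.

ROBOT

A 7-joint arm with a two-finger parallel gripper is mounted at the origin on a cart in front of the work surface, level with it; the furniture and walls round the work are solid. World frame = base frame: x ahead of the robot, y to its left, z up, the work surface at z = 0. Lengths are in mm, angles in rad, forces in N, time in s.
With the tool pointing down it reaches from about 425 to 875 mm from the base axis. Payload 8.4 kg.
Tool frame: the origin (TCP) lies between the finger pads; the fingertips stand 19 mm ahead of it and the grasp point (between the pads) is the TCP (ctrl.tip_extent is the distance from the TCP to the fingertips, in mm); z points along the fingers, y is the direction in which the jaws open and shut (so a half turn about z gives the same grasp; the last joint's range is limited). The gripper opens to 87 mm and grips with 3 to 60 N. Pads are 19 mm wide; open, the fingers measure 117 mm over their backs; the gripper's body (75 mm by 190 mm) begins 51 mm behind the grasp point.
Start: joints at [1.069, 0.333, 0.04, 1.465, -0.013, 1.343, -0.059], TCP at [254.773, -597.959, 241.546] pointing down, gripper open.
Joint ranges: [-2.58, 2.58], [-0.38, 2.09], [-1.3, 1.39], [0.25, 2.4], [-1.5, 4.64], [0.08, 2.09], [-2.65, 2.65]. Speed limits (rad/s): [2.22, 2.22, 2.79, 2.79, 3.14, 3.14, 3.14].

INTERFACE

Orientations are given as a unit quaternion [x, y, z, w].
In Python, from bench import ctrl gives the robot as it stands.
- The arm moves only by the tool carry_out, never from a script. Its argument "commands" is a list of rows, each an object with "twist": the turn, a rotation vector about the tool's x, y, z in rad, a list of three; "translation": the shift along the tool's x, y, z in cm, a list of three; "fingers": the opening, from -1 (shut) to 1 (fully open). In form: [{"twist": [wx, wy, wz], "translation": [tx, ty, tz], "fingers": fingers}, ...]. A call has exactly 5 rows; each row is the pose to reach, as a shift and turn from the pose measured when the call began, along the tool's axes at that moment; what a row does not reach only later rows make up. A row lasts 1/8 s, in which the tool goes at most 62.5 mm and 10.7 degrees, less where a joint would pass 70% of its speed; a pose out of reach is approached as far as the arm can. A call with a gripper value outside its range is refused whole. The fingers move at their own pace and stop on an object; the grip force is fixed at half the most. Time passes only in rows, so rows that repeat a pose let the fingers close, or fill a call up. It gives the time, the measured TCP pose, the force and the opening at its end, in the units of the state.
- ctrl.get_state(): the state, without advancing time (a new reading comes with each control period).
- ctrl.camera(name): name is "side" or "top" or "wrist"; returns the picture (420x560x3 uint8, blue, green, red); there is no depth.
- ctrl.camera_params(name): a dict with "fx", "fy", "cx", "cy" (pixels), "dist_coeffs" ([k1, k2, p1, p2, k3] as OpenCV has them; the pictures are not rectified), "xyz" and "attitude" of the camera in the world. Camera axes: x right, y down, z forward; pixel columns grow to the right and rows downward; lengths in mm; the calibration is good to about 2 mm. A picture is of the moment at which its call begins: read the wrist's pose just before it. camera_params takes no time and is no camera call; for the wrist camera it gives the pose at the moment of the call.
- ctrl.finish_job(): hands the job in, once; it reports no verdict.
Trained networks look in the newest picture that a camera, given by its name, has taken for a name from the list of things; names that differ only in an ending like _2 or _b are one class to them, and where a whole thing is asked for, a point or a joint stands for the part that bears it (a point fixed in the world has none). Each returns a list of dicts, best first, with "score" (0 to 1); they miss things now and then, are a little off and sometimes report something else, mostly with a low value. They report only what shows in the picture. A call takes as long as a camera call.
- ctrl.recognise(query, camera): "extent" ([left, top, width, height] as shares, 0 to 1, of the picture: columns of its width, rows of its height, round what is visible of it).
The state is a dict: "time_s": time; "joint_positions": joint angles; "qd": joint speeds; "joint_efforts": joint torques, N m; "position": TCP position; "tcp_rot": TCP orientation; "contact_force": force on the tool from outside, world axes, zero at the start; "moment": the same for the moment, N m; "opening": finger opening in mm.
Only numpy, scipy, OpenCV 4.12 (cv2) and the standard library are available. Lean on these libraries where they do the work, as an engineer would, in place of code of your own. Each camera call takes 0.05 s, during which the arm holds its last target.

## Working session

There is one attempt and no reset: what is moved stays moved. The work goes in short steps, Python scripts to look and compute and a tool call to move; the robot and the scene stay as the last step left them, time stands still between calls to the robot, and variables do not carry over. Pictures are saved under pics/ and viewed, and the job is handed in when it is done.

Besides the shell and the picture viewer there is one more tool, called after "Emit:" in YAML: its name, and indented under it one key for each argument. carry_out: Moves the arm, as the interface text tells. Its arguments: {"type":"object","properties":{"commands":{"type":"array","items":{"type":"object","properties":{"twist":{"type":"array","items":{"type":"number"}},"translation":{"type":"array","items":{"type":"number"}},"fingers":{"type":"number"}}}}},"required":["commands"]}

```bash
mkdir -p pics; ls; python3 - <<'E'
from bench import ctrl
import cv2,json
s=ctrl.get_state();print({k:(v if not hasattr(v,'tolist') else v.tolist()) for k,v in s.items()})
for c in ["side","top","wrist"]:
    im=ctrl.camera(c);cv2.imwrite(f"pics/{c}0.png",im);print(c,ctrl.camera_params(c))
E
```

```text
pics
{'time_s': 0.0, 'joint_positions': [1.0688070503304417, 0.3339356567297583, 0.03989078024048289, 1.4662908862311845, -0.013375950359957438, 1.3432885196746063, -0.05851405683585593], 'qd': [-0.00029887839609191207, -0.0009382431872823711, 4.057168943058528e-05, -0.002811942807731533, -0.002511765132547021, 3.625216180885458e-05, -0.0009128984672700083], 'joint_efforts': [-0.0003054283661185764, -65.63664436340332, 1.3348539546132088, -40.380656719207764, -0.05993814440444112, 0.0447915424592793, 0.0001494380239819293], 'position': [254.57361268899197, -597.5908188473377, 240.6338934126129], 'tcp_rot': [0.9797924316224247, 0.20001526126818525, -0.0002347353726436725, -0.0007944145899783384], 'contact_force': [-0.4043696104982208, -0.6145439624812593, 0.8394005082339819], 'moment': [-0.011614805533907887, 0.023953177408840755, 0.0075891203239344856], 'opening': 87.19448187123352}
side {'fx': 408.91820489359804, 'fy': 408.91820489359804, 'cx': 273.6908182425609, 'cy': 204.72964053103794, 'dist_coeffs': array([-0.12047413,  0.        ,  0.        ,  0.        ,  0.        ]), 'xyz': array([318.63673397, 656.2970264 , 552.18688419]), 'attitude': array([-0.16234238,  0.85866116, -0.47518596,  0.10268534])}
top {'fx': 442.5507374773835, 'fy': 442.5507374773835, 'cx': 275.51391304245135, 'cy': 209.97109050025185, 'dist_coeffs': array([-0.0640111,  0.       ,  0.       ,  0.       ,  0.       ]), 'xyz': array([ 511.15586631,  -39.80582048, 1376.54611124]), 'attitude': array([-0.69690775,  0.71651172, -0.01995999,  0.02306831])}
wrist {'fx': 318.105628594134, 'fy': 318.105628594134, 'cx': 275.12393638598377, 'cy': 210.12858926734313, 'dist_coeffs': array([-0.01489342,  0.        ,  0.        ,  0.        ,  0.        ]), 'xyz': array([ 329.94277349, -565.22239262,  382.99848857]), 'attitude': array([ 0.82494609, -0.54527251, -0.08255537,  0.12380002])}
```

View pics/top0.png

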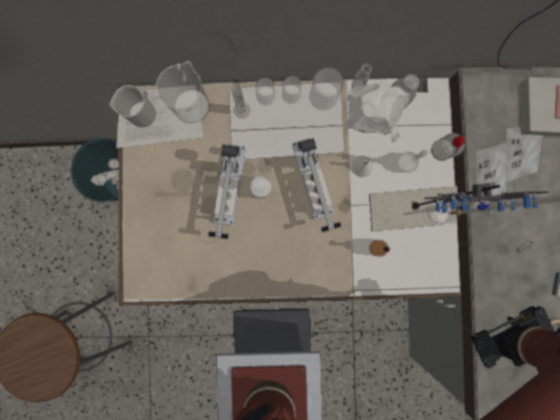

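View pics/side0.png

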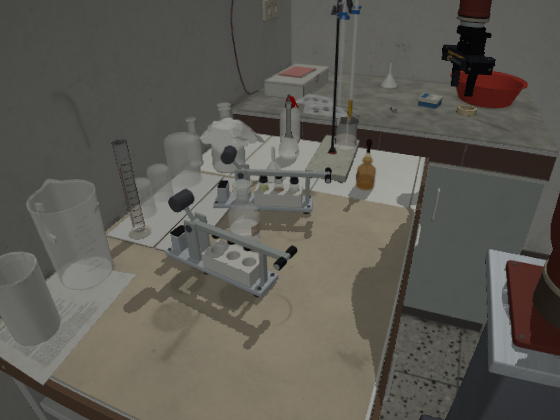

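```bash
python3 - <<'E'
from bench import ctrl
for q in ["full_rack_pushbar","full_rack","empty_rack","full_rack_pivot","sample_0_mid","stoppered_bottle_mid"]:
    for c in ["top","side"]:
        r=ctrl.recognise(q,c)
        print(q,c,[(round(d['score'],2),[round(a*b) for a,b in zip(d['extent'],(560,420,560,420))]) for d in r][:5])
E
```

```text
full_rack_pushbar top [(0.73, [299, 139, 44, 97])]
full_rack_pushbar side [(0.78, [220, 142, 111, 43])]
full_rack top [(0.79, [291, 139, 53, 92]), (0.72, [300, 138, 40, 92])]
full_rack side [(0.86, [214, 144, 120, 69]), (0.58, [268, 148, 8, 32]), (0.34, [167, 191, 131, 106])]
empty_rack top [(0.93, [208, 146, 38, 91])]
empty_rack side [(0.88, [165, 190, 134, 105]), (0.51, [264, 145, 18, 36]), (0.43, [273, 179, 10, 14])]
full_rack_pivot top [(0.76, [300, 136, 44, 94])]
full_rack_pivot side [(0.77, [219, 149, 113, 36])]
sample_0_mid top []
sample_0_mid side [(0.62, [288, 181, 12, 11])]
stoppered_bottle_mid top [(0.79, [247, 174, 27, 26])]
stoppered_bottle_mid side [(0.77, [230, 179, 30, 65])]
```

```bash
python3 - <<'E'
import cv2
t=cv2.imread("pics/top0.png")[130:250,195:355];s=cv2.imread("pics/side0.png")[135:305,155:345]
cv2.imwrite("pics/tz.png",cv2.convertScaleAbs(cv2.resize(t,None,fx=5,fy=5,interpolation=2),alpha=1.3))
cv2.imwrite("pics/sz.png",cv2.convertScaleAbs(cv2.resize(s,None,fx=3.5,fy=3.5,interpolation=2),alpha=1.5))
E
```

```text
(no output)
```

View pics/tz.png

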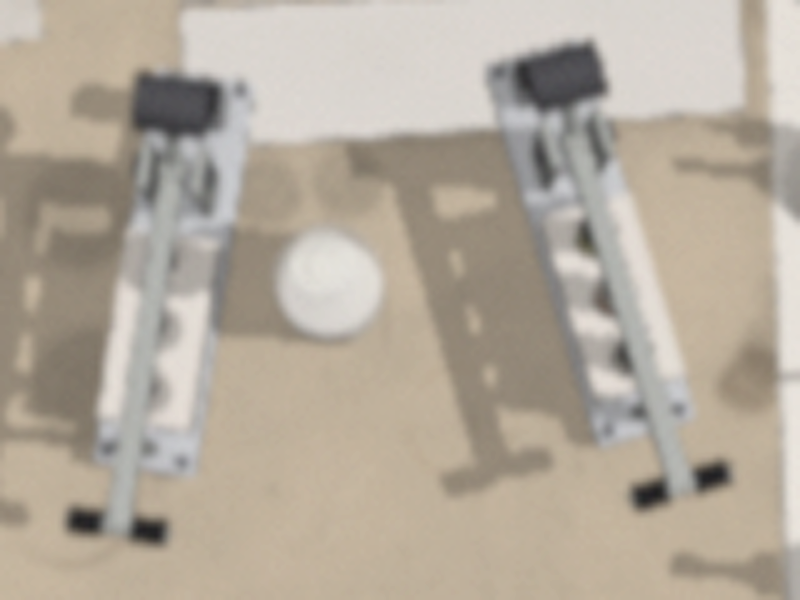

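View pics/sz.png

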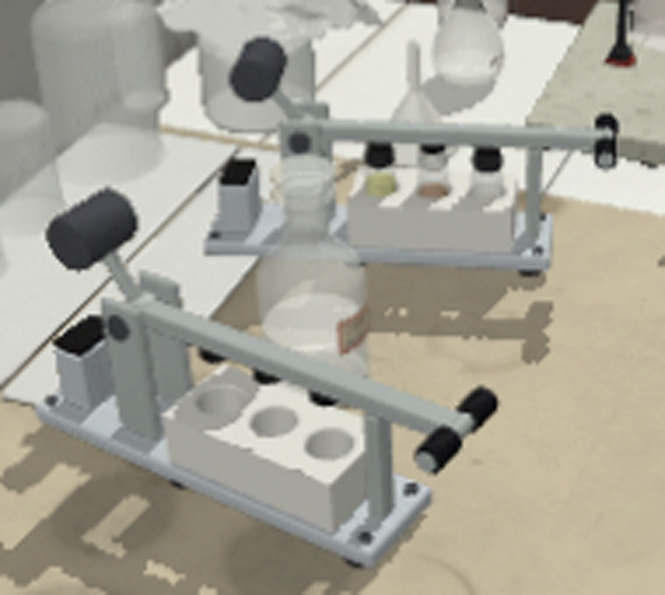

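```bash
cat > h.py <<'E'
import numpy as np,cv2
from scipy.spatial.transform import Rotation as R
from scipy.optimize import least_squares
from bench import ctrl
def proj(c,P):
    p=ctrl.camera_params(c) if isinstance(c,str) else c
    K=np.array([[p['fx'],0,p['cx']],[0,p['fy'],p['cy']],[0,0,1]])
    Rc=R.from_quat(p['attitude']).as_matrix()
    X=(np.atleast_2d(P)-p['xyz'])@Rc
    return cv2.projectPoints(X,np.zeros(3),np.zeros(3),K,np.array(p['dist_coeffs']))[0][:,0]
def ray(c,uv):
    p=ctrl.camera_params(c) if isinstance(c,str) else c
    K=np.array([[p['fx'],0,p['cx']],[0,p['fy'],p['cy']],[0,0,1]])
    n=cv2.undistortPoints(np.array([[uv]],float),K,np.array(p['dist_coeffs']))[0,0]
    return p['xyz'],R.from_quat(p['attitude']).as_matrix()@[n[0],n[1],1]
def atz(c,uv,z):
    o,d=ray(c,uv); return o+d*(z-o[2])/d[2]
E
python3 - <<'E'
from h import *
f=lambda x,y:((x+.5)/5-.5+195,(y+.5)/5-.5+130)
g=lambda x,y:((x+.5)/3.5-.5+155,(y+.5)/3.5-.5+135)
A=atz("top",f(634,497),95);B=atz("top",f(730,472),95);C=atz("top",f(681,484),98)
P=atz("top",f(573,148),101)
print(A,B,C,P,np.linalg.norm(A-B),np.linalg.norm(P-C),np.arctan2(*(P-C)[1::-1]), np.arctan2(*(A-B)[[0,1]]))
print("side", atz("side",g(606,142),95), atz("side",g(300,142),95))
C[2]=95
print(proj("side",C),g(606,142))
# empty bar, bottle
print(atz("top",f(117,525),95),atz("top",f(329,285),154))
for uv in [(378,248)]: print(atz("top",uv,130))
E
```

```text
[ 530.45621874 -166.48954581   95.        ] [ 543.34866339 -222.64772656   95.        ] [ 537.14537209 -193.61733652   98.        ] [ 734.19667712 -137.35247859  101.        ] 57.61906276577322 204.94865467245603 0.2781330215232186 -0.22566352453924338
side [ 534.06643131 -190.77828321   95.        ] [ 731.71691713 -119.76000003   95.        ]
[[326.86566676 174.49183329]] (327.7857142857143, 175.21428571428572)
[522.50995124 133.28381909  95.        ] [651.90704526   4.71599038 154.        ]
[ 471.93167815 -320.79698195  130.        ]
```

```bash
cat >> h.py <<'E'
def pose(phi,psi):
    p=np.deg2rad(phi);y=np.array([np.sin(psi),-np.cos(psi),0]);z=np.array([np.cos(p)*np.cos(psi),np.cos(p)*np.sin(psi),-np.sin(p)])
    return R.from_matrix(np.stack([np.cross(y,z),y,z],1))
def rel(pos,rot):
    s=ctrl.get_state();Rt=R.from_quat(s['tcp_rot'])
    t=Rt.inv().apply(np.array(pos)-s['position'])/10
    w=(Rt.inv()*rot).as_rotvec()
    print('w',w.round(2).tolist(),'t',t.round(1).tolist())
def cur():
    s=ctrl.get_state();M=R.from_quat(s['tcp_rot']).as_matrix()
    print('t',round(s['time_s'],2),'pos',np.round(s['position'],1),'phi',np.rad2deg(np.arcsin(-M[2,2])).round(1),'psi',np.arctan2(M[0,1],-M[1,1]).round(3),'yz',M[2,1].round(3),'F',np.round(s['contact_force'],1),'q',np.round(s['joint_positions'],2),'open',round(s['opening'],1))
E
python3 - <<'E'
from h import *
cur()
for c in ["top","side"]: 
    for q in ["dropper_bottle_mid"]:
        print(c,[(round(d['score'],2),[round(a*b) for a,b in zip(d['extent'],(560,420,560,420))]) for d in ctrl.recognise(q,c)])
print(atz("top",(378,248),70),atz("top",(388,249),140),atz("side",(366,184),10))
rel((350,-380,310),pose(75,0.2)); rel((440,-200,300),pose(55,0))
E
```

```text
t 0.75 pos [ 254.8 -598.   241.6] phi 90.0 psi 0.403 yz -0.0 F [-0.4 -0.3  0.1] q [ 1.07  0.33  0.04  1.47 -0.01  1.34 -0.06] open 87.2
top [(0.76, [371, 240, 18, 13]), (0.34, [300, 139, 43, 92])]
side [(0.97, [358, 140, 18, 50]), (0.25, [167, 187, 130, 81])]
[ 470.04370043 -334.32192863   70.        ] [ 468.61399833 -346.52891018  140.        ] [ 462.13978663 -334.4567952    10.        ]
w [-0.03, 0.26, 0.2] t [17.3, -16.3, -6.8]
w [-0.12, 0.6, 0.39] t [32.6, -29.3, -5.8]
```

Emit:
carry_out:
  commands:
    - {"twist": [0, 0.05, 0.04], "translation": [3.5, -3.3, -1.4], "fingers": -1}
    - {"twist": [0, 0.1, 0.08], "translation": [7, -6.5, -2.7], "fingers": -1}
    - {"twist": [-0.01, 0.15, 0.12], "translation": [10.5, -10, -4], "fingers": -1}
    - {"twist": [-0.02, 0.2, 0.16], "translation": [14, -13, -5.4], "fingers": -1}
    - {"twist": [-0.03, 0.26, 0.2], "translation": [17.3, -16.3, -6.8], "fingers": -1}

```text
time_s: 1.48
position: [350.9, -378.7, 310.2]
tcp_rot: [0.986, 0.099, 0.131, -0.011]
contact_force: [-0.5, 0.0, 0.7]
opening: 44.9
```

```bash
python3 - <<'E'
from h import *
cur()
rel((440,-195,290),pose(55,0))
E
```

```text
t 1.48 pos [ 350.9 -378.7  310.2] phi 74.9 psi 0.2 yz 0.004 F [-0.5  0.   0.7] q [ 0.96 -0.05 -0.07  1.78 -0.25  1.29 -0.42] open 44.9
w [-0.08, 0.35, 0.18] t [11.5, -16.2, 5.1]
```

Emit:
carry_out:
  commands:
    - {"twist": [-0.02, 0.07, 0.04], "translation": [2.5, -3.3, 1], "fingers": -1}
    - {"twist": [-0.04, 0.14, 0.08], "translation": [5, -7, 2], "fingers": -1}
    - {"twist": [-0.05, 0.21, 0.12], "translation": [7.5, -10, 3.2], "fingers": -1}
    - {"twist": [-0.07, 0.28, 0.15], "translation": [10, -14, 4.4], "fingers": -1}
    - {"twist": [-0.08, 0.35, 0.18], "translation": [11.5, -16.2, 5.1], "fingers": -1}

```text
time_s: 2.1
position: [441.3, -193.3, 289.6]
tcp_rot: [0.953, 0.002, 0.303, -0.001]
contact_force: [-27.1, 25.9, 17.6]
opening: 1.7
```

```bash
python3 - <<'E'
from h import *
cur()
cv2.imwrite("pics/w1.png",ctrl.camera("wrist"));cv2.imwrite("pics/s1.png",ctrl.camera("side"))
print(ctrl.camera_params("wrist")['xyz'])
B=np.array([536,-190,95]);n=np.array([.819,0,.574]);d=np.array([.574,0,-.819])
C=B-17.5*n-5*d;print(C)
rel(C-45*n,pose(55,0))
E
```

```text
t 2.1 pos [ 441.3 -193.3  289.6] phi 54.7 psi 0.006 yz -0.001 F [-27.1  25.9  17.6] q [ 0.84 -0.38 -0.22  2.19 -0.56  0.87 -0.69] open 1.7
[ 424.98973939 -192.72262718  450.15040235]
[ 518.7975 -190.       89.05  ]
w [-0.01, -0.0, 0.0] t [-9.4, -0.2, 20.7]
```

View pics/w1.png

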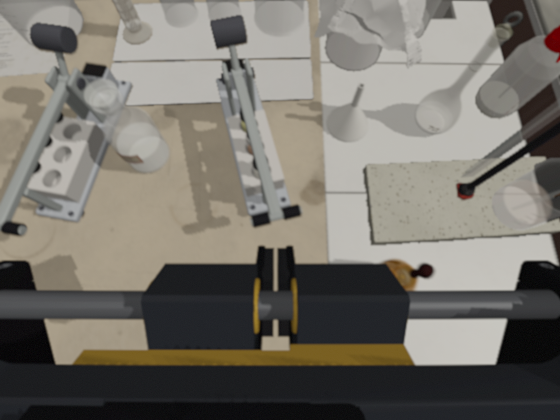

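View pics/s1.png

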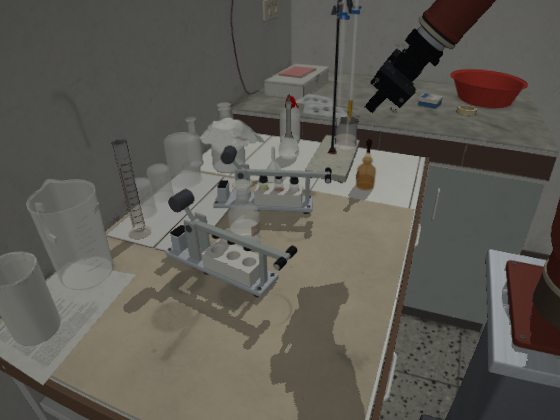

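```bash
python3 - <<'E'
from h import *
cur()
print(proj("wrist",[[536,-193,95],[528.6,-164,95],[543.6,-222,95]]))
print(atz("wrist",(251,218),95),atz("wrist",(299,211),95),atz("wrist",(275,214),95))
im=cv2.imread("pics/w1.png")[190:290,225:325];cv2.imwrite("pics/w1z.png",cv2.resize(im,None,fx=6,fy=6,interpolation=2))
E
```

```text
t 2.2 pos [ 440.2 -192.8  287.2] phi 54.9 psi 0.007 yz -0.003 F [ 0.3  0.1 -0.1] q [ 0.84 -0.38 -0.22  2.19 -0.56  0.87 -0.69] open 0.3
[[277.15198643 213.34977006]
 [252.18878267 219.29397909]
 [301.82904758 207.31093179]]
[ 530.16152156 -162.56976711   95.        ] [ 539.02342015 -218.59643667   95.        ] [ 535.19016761 -190.48830221   95.        ]
```

View pics/w1z.png

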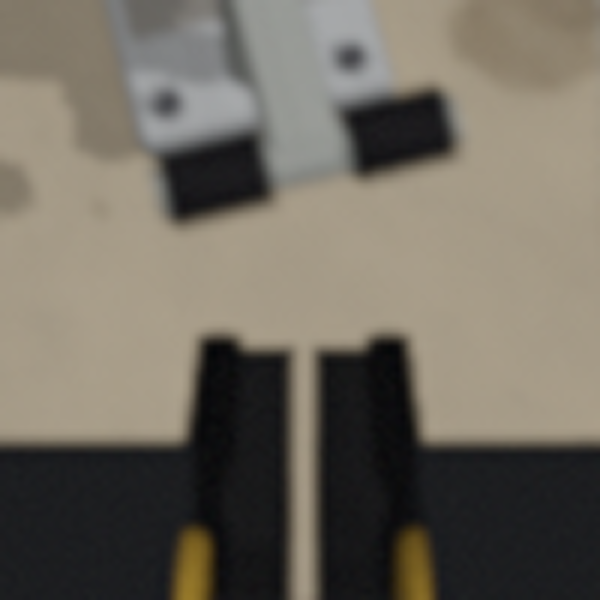

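```bash
python3 - <<'E'
from h import *
rel((482,-191,65),pose(55,0.05))
E
```

```text
w [0.02, -0.0, -0.04] t [-9.3, -0.1, 20.6]
```

Emit:
carry_out:
  commands:
    - {"twist": [0, 0, -0.01], "translation": [-1.4, 0, 3], "fingers": -1}
    - {"twist": [0, 0, -0.02], "translation": [-3.7, 0, 8.2], "fingers": -1}
    - {"twist": [0.01, 0, -0.03], "translation": [-6, 0, 13.4], "fingers": -1}
    - {"twist": [0.02, 0, -0.04], "translation": [-8.3, -0.1, 18.4], "fingers": -1}
    - {"twist": [0.02, 0, -0.04], "translation": [-9.3, -0.1, 20.6], "fingers": -1}

```text
time_s: 2.82
position: [481.9, -190.8, 62.8]
tcp_rot: [0.954, 0.025, 0.3, -0.007]
contact_force: [0.3, 0.2, 0.8]
opening: 0.2
```

```bash
python3 - <<'E'
from h import *
cv2.imwrite("pics/w2.png",ctrl.camera("wrist"));
im=ctrl.camera("side");cv2.imwrite("pics/s2.png",cv2.convertScaleAbs(cv2.resize(im[100:250,200:420],None,fx=3.5,fy=3.5,interpolation=2),alpha=1.4))
cur()
B=np.array([535.5,-190.5,95]);y=pose(55,.05).as_matrix();n=y[:,0];d=y[:,2];print(n,d)
C=B-17.5*n-5*d
print(C); rel(C-4*n,pose(55,.05))
E
```

```text
t 2.92 pos [ 481.8 -190.4   63.1] phi 55.1 psi 0.052 yz 0.001 F [ 0.3 -0.5 -0.7] q [ 0.71  0.04 -0.22  2.39 -1.05  0.34 -0.09] open 0.7
[0.81812832 0.04094054 0.57357644] [ 0.57285962  0.02866687 -0.81915204]
[ 518.31845637 -191.3597938    89.05817259]
w [-0.0, 0.0, 0.0] t [4.1, 0.3, -0.0]
```

View pics/w2.png

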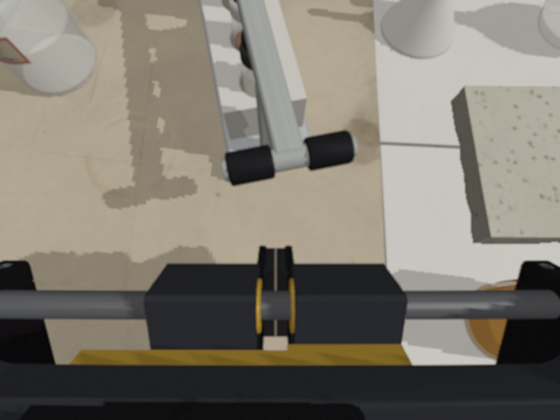

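View pics/s2.png

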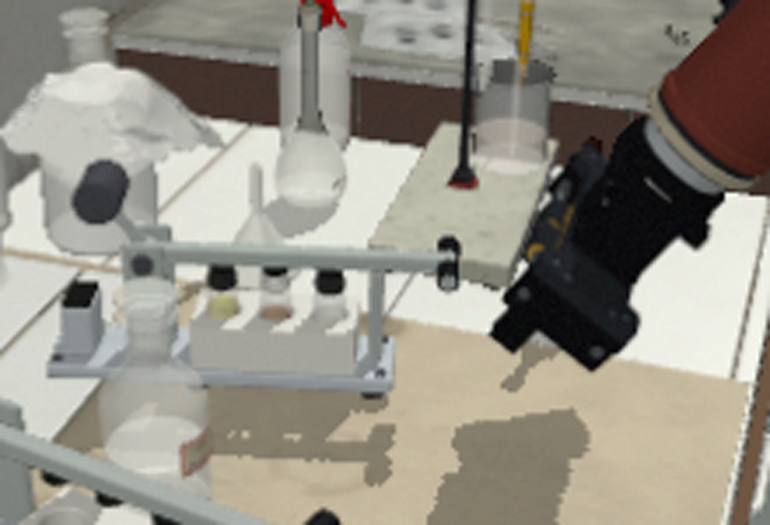

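```bash
python3 - <<'E'
from h import *
print(atz("wrist",(289,157),95),atz("wrist",(227,168),95),atz("wrist",(352,147),95))
rel((515,-196,83),pose(55,.05))
rel((515,-196,83),pose(55,.15))
E
```

```text
[ 534.79138899 -193.28663645   95.        ] [ 527.83585863 -165.49954661   95.        ] [ 541.45484999 -222.22069181   95.        ]
w [-0.0, 0.0, 0.0] t [3.8, 0.7, 0.3]
w [0.06, 0.0, -0.08] t [3.8, 0.7, 0.3]
```

Emit:
carry_out:
  commands:
    - {"twist": [0.01, 0, -0.02], "translation": [1, 0.1, 0], "fingers": -1}
    - {"twist": [0.02, 0, -0.03], "translation": [2, 0.3, 0], "fingers": -1}
    - {"twist": [0.03, 0, -0.04], "translation": [3, 0.5, 0], "fingers": -1}
    - {"twist": [0.03, 0, -0.04], "translation": [3.7, 0.5, 0], "fingers": -1}
    - {"twist": [0.03, 0, -0.04], "translation": [3.7, 0.5, 0], "fingers": -1}

```text
time_s: 3.55
position: [513.0, -193.8, 85.0]
tcp_rot: [0.953, 0.049, 0.3, -0.015]
contact_force: [0.2, -0.1, -0.4]
opening: 0.6
```

```bash
python3 - <<'E'
from h import *
cv2.imwrite("pics/w3.png",ctrl.camera("wrist"));
im=ctrl.camera("side");cv2.imwrite("pics/s3.png",cv2.convertScaleAbs(cv2.resize(im[100:250,200:420],None,fx=3.5,fy=3.5,interpolation=2),alpha=1.4))
cur()
# arc plan
B0=np.array([535,-193,95.]);u=np.array([np.cos(.24),np.sin(.24),0]);P=B0+210*u
M=pose(55,.1).as_matrix();n=M[:,0];d=M[:,2]
for th in [0,.1,.2,.3,.4,.5,.6,.7,.8,.9,1.0,1.1]:
    B=P-210*(np.cos(th)*u-np.sin(th)*np.array([0,0,1]))
    print(th,(B-17.5*n-5*d).round(1)); 
    rel(B-17.5*n-5*d,pose(55,.1))
E
```

```text
t 3.65 pos [ 512.1 -193.5   84.1] phi 55.1 psi 0.102 yz -0.001 F [-0.5 -0.5 -0.2] q [ 0.69  0.06 -0.21  2.31 -0.91  0.4  -0.2 ] open 0.5
0 [ 517.9 -194.7   89.1]
w [-0.0, 0.0, 0.0] t [0.7, 0.2, -0.1]
0.1 [ 518.9 -194.5  110. ]
w [-0.0, 0.0, 0.0] t [2.0, 0.2, -1.7]
0.2 [ 521.9 -193.7  130.8]
w [-0.0, 0.0, 0.0] t [3.5, 0.1, -3.3]
0.3 [ 527.  -192.5  151.1]
w [-0.0, 0.0, 0.0] t [5.1, 0.0, -4.6]
0.4 [ 534.  -190.8  170.8]
w [-0.0, 0.0, 0.0] t [6.8, -0.1, -5.9]
0.5 [ 542.9 -188.6  189.7]
w [-0.0, 0.0, 0.0] t [8.6, -0.2, -6.9]
0.6 [ 553.5 -186.   207.6]
w [-0.0, 0.0, 0.0] t [10.5, -0.3, -7.7]
0.7 [ 565.9 -183.   224.3]
w [-0.0, 0.0, 0.0] t [12.5, -0.5, -8.4]
0.8 [ 579.7 -179.6  239.7]
w [-0.0, 0.0, 0.0] t [14.5, -0.7, -8.8]
0.9 [ 595.1 -175.8  253.6]
w [-0.0, 0.0, 0.0] t [16.6, -0.9, -9.1]
1.0 [ 611.7 -171.8  265.8]
w [-0.0, 0.0, 0.0] t [18.7, -1.2, -9.1]
1.1 [ 629.3 -167.4  276.2]
w [-0.0, 0.0, 0.0] t [20.8, -1.4, -8.9]
```

View pics/w3.png

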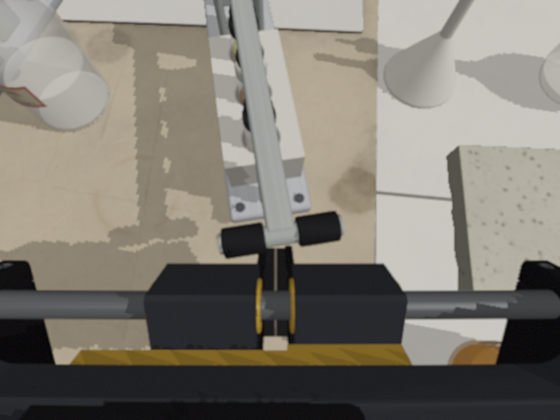

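View pics/s3.png

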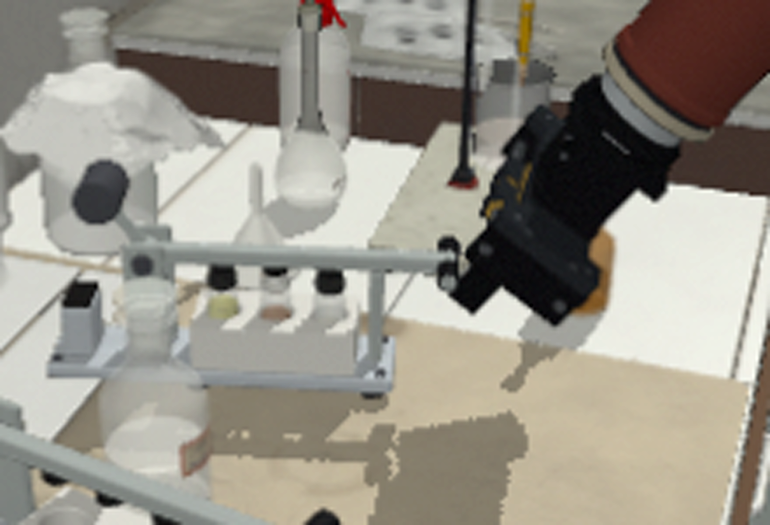

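Emit:
carry_out:
  commands:
    - {"twist": [0, 0, 0], "translation": [0.7, 0.2, -0.1], "fingers": -1}
    - {"twist": [0, 0, 0], "translation": [1.3, 0.2, -0.9], "fingers": -1}
    - {"twist": [0, 0, 0], "translation": [2, 0.2, -1.7], "fingers": -1}
    - {"twist": [0, 0, 0], "translation": [2.7, 0.2, -2.5], "fingers": -1}
    - {"twist": [0, 0, 0], "translation": [3.5, 0.1, -3.3], "fingers": -1}

```text
time_s: 4.28
position: [521.8, -193.6, 131.3]
tcp_rot: [0.953, 0.048, 0.299, -0.016]
contact_force: [0.4, -1.3, -0.2]
opening: 0.5
```

```bash
cat > look.py <<'E'
from h import *
import sys
k=sys.argv[1]
w=ctrl.camera("wrist")
im=ctrl.camera("side");s=cv2.convertScaleAbs(cv2.resize(im[60:240,200:420],None,fx=2.2,fy=2.2,interpolation=2),alpha=1.4)
w=cv2.resize(w,(int(560*396/420*.55),int(396*.55)));o=np.zeros((396,484+w.shape[1],3),np.uint8);o[:,:484]=s;o[:w.shape[0],484:]=w
cv2.imwrite(f"pics/{k}.png",o);cur()
B0=np.array([535,-193,95.]);u=np.array([np.cos(.24),np.sin(.24),0]);P=B0+210*u
M=pose(55,.1).as_matrix();n=M[:,0];d=M[:,2]
for th in map(float,sys.argv[2:]):
    B=P-210*(np.cos(th)*u-np.sin(th)*np.array([0,0,1]))
    print(th,(B-17.5*n-5*d).round(1)); 
    rel(B-17.5*n-5*d,pose(55,.1))
E
python3 look.py p4 .3 .4 .5 .6
```

```text
t 4.38 pos [ 522.7 -193.8  132.4] phi 55.1 psi 0.102 yz -0.0 F [-0.7 -0.2 -0.4] q [ 0.68 -0.01 -0.2   2.25 -0.74  0.48 -0.4 ] open 0.6
0.3 [ 527.  -192.5  151.1]
w [-0.0, 0.0, 0.0] t [1.4, -0.1, -1.3]
0.4 [ 534.  -190.8  170.8]
w [-0.0, 0.0, 0.0] t [3.2, -0.2, -2.5]
0.5 [ 542.9 -188.6  189.7]
w [-0.0, 0.0, 0.0] t [5.0, -0.3, -3.5]
0.6 [ 553.5 -186.   207.6]
w [-0.0, 0.0, 0.0] t [6.9, -0.5, -4.4]
```

View pics/p4.png

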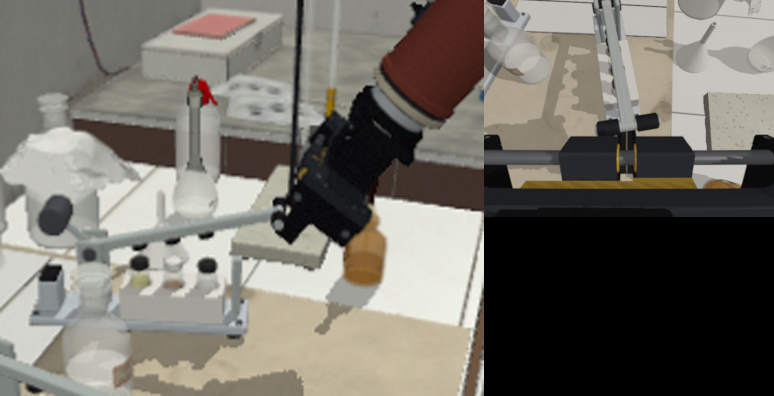

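Emit:
carry_out:
  commands:
    - {"twist": [0, 0, 0], "translation": [0.8, -0.1, -0.9], "fingers": -1}
    - {"twist": [0, 0, 0], "translation": [1.7, -0.1, -1.7], "fingers": -1}
    - {"twist": [0, 0, 0], "translation": [2.8, -0.2, -2.5], "fingers": -1}
    - {"twist": [0, 0, 0], "translation": [3.8, -0.2, -3.2], "fingers": -1}
    - {"twist": [0, 0, 0], "translation": [5.0, -0.3, -3.9], "fingers": -1}

```text
time_s: 5.0
position: [540.8, -188.8, 193.0]
tcp_rot: [0.953, 0.049, 0.299, -0.016]
contact_force: [-0.9, -0.7, 0.2]
opening: 0.4
```

```bash
python3 look.py p5 .55 .6 .65 .7 .75 .8
```

```text
t 5.1 pos [ 542.  -189.1  194.4] phi 55.0 psi 0.102 yz 0.001 F [ 0.4 -0.7 -1.6] q [ 0.67 -0.07 -0.22  2.16 -0.6   0.59 -0.6 ] open 0.9
0.55 [ 548.  -187.4  198.8]
w [-0.0, -0.0, 0.0] t [0.8, -0.1, -0.0]
0.6 [ 553.5 -186.   207.6]
w [-0.0, -0.0, 0.0] t [1.7, -0.2, -0.4]
0.65 [ 559.5 -184.5  216.1]
w [-0.0, -0.0, 0.0] t [2.7, -0.3, -0.8]
0.7 [ 565.9 -183.   224.3]
w [-0.0, -0.0, 0.0] t [3.7, -0.4, -1.1]
0.75 [ 572.6 -181.3  232.2]
w [-0.0, -0.0, 0.0] t [4.7, -0.5, -1.3]
0.8 [ 579.7 -179.6  239.7]
w [-0.0, -0.0, 0.0] t [5.8, -0.6, -1.5]
```

View pics/p5.png

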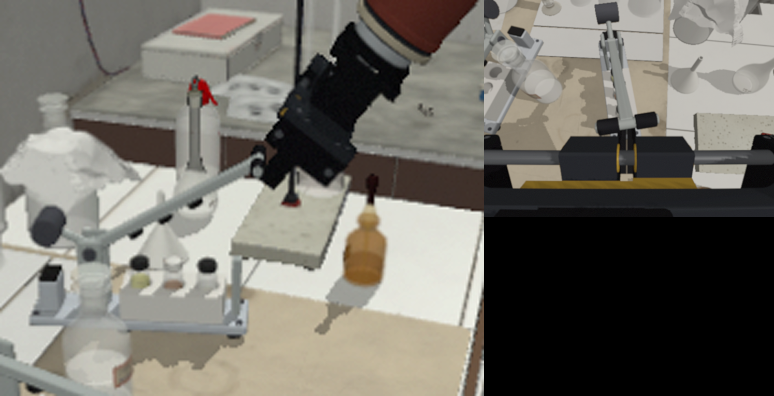

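Emit:
carry_out:
  commands:
    - {"twist": [0, 0, 0], "translation": [0.9, -0.1, -0.5], "fingers": -1}
    - {"twist": [0, 0, 0], "translation": [1.8, -0.2, -0.9], "fingers": -1}
    - {"twist": [0, 0, 0], "translation": [2.7, -0.3, -1.2], "fingers": -1}
    - {"twist": [0, 0, 0], "translation": [3.7, -0.4, -1.5], "fingers": -1}
    - {"twist": [0, 0, 0], "translation": [4.7, -0.5, -1.7], "fingers": -1}

```text
time_s: 5.72
position: [570.6, -180.9, 236.0]
tcp_rot: [0.952, 0.049, 0.301, -0.015]
contact_force: [-0.3, 0.6, -0.1]
opening: 0.2
```

```bash
python3 look.py p6 .75 .8 .85 .9 .95 1.0 1.05
```

```text
t 5.83 pos [ 571.3 -180.7  236.6] phi 54.9 psi 0.103 yz 0.002 F [-0.2 -0.8 -0.3] q [ 0.66 -0.07 -0.26  2.07 -0.51  0.65 -0.74] open 0.3
0.75 [ 572.6 -181.3  232.2]
w [-0.0, -0.0, 0.0] t [-0.1, 0.1, 0.4]
0.8 [ 579.7 -179.6  239.7]
w [-0.0, -0.0, 0.0] t [0.9, -0.0, 0.2]
0.85 [ 587.2 -177.7  246.8]
w [-0.0, -0.0, 0.0] t [1.9, -0.1, 0.1]
0.9 [ 595.1 -175.8  253.6]
w [-0.0, -0.0, 0.0] t [3.0, -0.2, 0.0]
0.95 [ 603.2 -173.8  259.9]
w [-0.0, -0.0, 0.0] t [4.0, -0.4, -0.0]
1.0 [ 611.7 -171.8  265.8]
w [-0.0, -0.0, 0.0] t [5.0, -0.5, -0.0]
1.05 [ 620.4 -169.6  271.2]
w [-0.0, -0.0, 0.0] t [6.1, -0.6, 0.0]
```

View pics/p6.png

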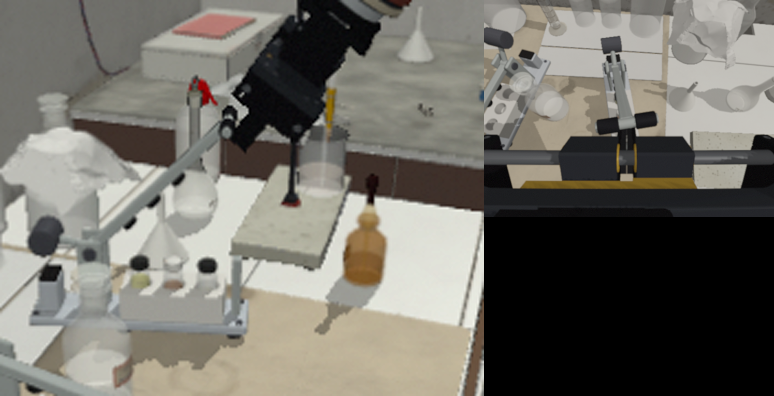

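Emit:
carry_out:
  commands:
    - {"twist": [0, 0, 0], "translation": [0.7, 0, -0.1], "fingers": -1}
    - {"twist": [0, 0, 0], "translation": [1.4, -0.1, -0.2], "fingers": -1}
    - {"twist": [0, 0, 0], "translation": [2.1, -0.1, -0.3], "fingers": -1}
    - {"twist": [0, 0, 0], "translation": [2.8, -0.2, -0.3], "fingers": -1}
    - {"twist": [0, 0, 0], "translation": [3.4, -0.3, -0.3], "fingers": -1}

```text
time_s: 6.45
position: [597.3, -174.9, 259.0]
tcp_rot: [0.952, 0.05, 0.302, -0.015]
contact_force: [0.4, -0.3, -0.6]
opening: 0.1
```

```bash
python3 look.py p7 .9 .95 1.0 1.05 1.1
```

```text
t 6.55 pos [ 597.5 -174.7  259.2] phi 54.8 psi 0.104 yz 0.002 F [-0.2 -0.4  0.3] q [ 0.65 -0.05 -0.28  2.   -0.45  0.68 -0.82] open 0.5
0.9 [ 595.1 -175.8  253.6]
w [-0.0, -0.0, 0.0] t [-0.5, 0.1, 0.3]
0.95 [ 603.2 -173.8  259.9]
w [-0.0, -0.0, 0.0] t [0.5, -0.0, 0.3]
1.0 [ 611.7 -171.8  265.8]
w [-0.0, -0.0, 0.0] t [1.6, -0.1, 0.3]
1.05 [ 620.4 -169.6  271.2]
w [-0.0, -0.0, 0.0] t [2.6, -0.3, 0.4]
1.1 [ 629.3 -167.4  276.2]
w [-0.0, -0.0, 0.0] t [3.6, -0.4, 0.5]
```

View pics/p7.png

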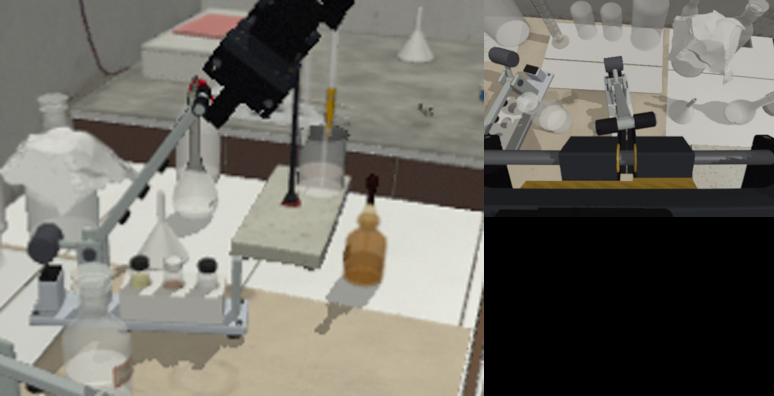

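Near the balance point (~0.91 rad); continue slowly past it.

Emit:
carry_out:
  commands:
    - {"twist": [0, 0, 0], "translation": [0.4, 0, 0], "fingers": -1}
    - {"twist": [0, 0, 0], "translation": [0.8, -0.1, 0], "fingers": -1}
    - {"twist": [0, 0, 0], "translation": [1.2, -0.1, 0], "fingers": -1}
    - {"twist": [0, 0, 0], "translation": [1.6, -0.1, 0], "fingers": -1}
    - {"twist": [0, 0, 0], "translation": [2.0, -0.2, 0], "fingers": -1}

```text
time_s: 7.18
position: [613.8, -171.0, 270.9]
tcp_rot: [0.952, 0.05, 0.302, -0.015]
contact_force: [0.2, -0.8, 0.7]
opening: 0.4
```

```bash
python3 look.py p8 1.0 1.05 1.1 1.2
```

```text
t 7.28 pos [ 614.  -170.8  271. ] phi 54.8 psi 0.104 yz 0.002 F [-0.6  0.2 -0.1] q [ 0.64 -0.03 -0.3   1.95 -0.41  0.69 -0.87] open 0.9
1.0 [ 611.7 -171.8  265.8]
w [-0.0, -0.0, 0.0] t [-0.5, 0.1, 0.3]
1.05 [ 620.4 -169.6  271.2]
w [-0.0, -0.0, 0.0] t [0.5, -0.0, 0.4]
1.1 [ 629.3 -167.4  276.2]
w [-0.0, -0.0, 0.0] t [1.6, -0.2, 0.5]
1.2 [ 647.9 -162.9  284.8]
w [-0.0, -0.0, 0.0] t [3.6, -0.4, 0.9]
```

View pics/p8.png

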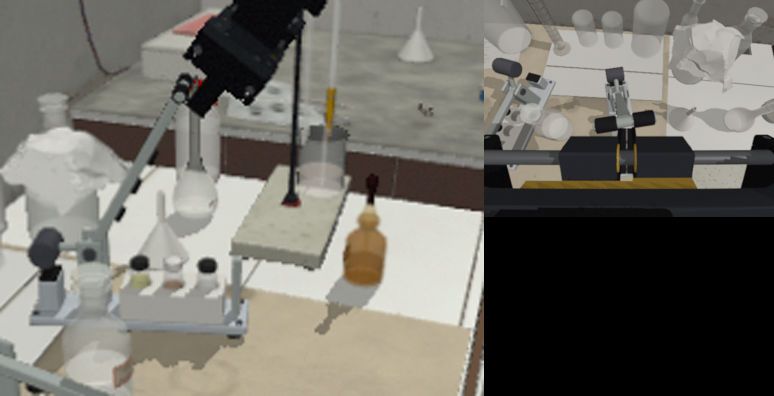

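```bash
python3 look.py p9
```

```text
t 7.38 pos [ 613.6 -170.9  270.6] phi 54.8 psi 0.104 yz 0.002 F [0.1 0.  0.9] q [ 0.64 -0.03 -0.3   1.95 -0.41  0.69 -0.87] open 0.1
```

View pics/p9.png

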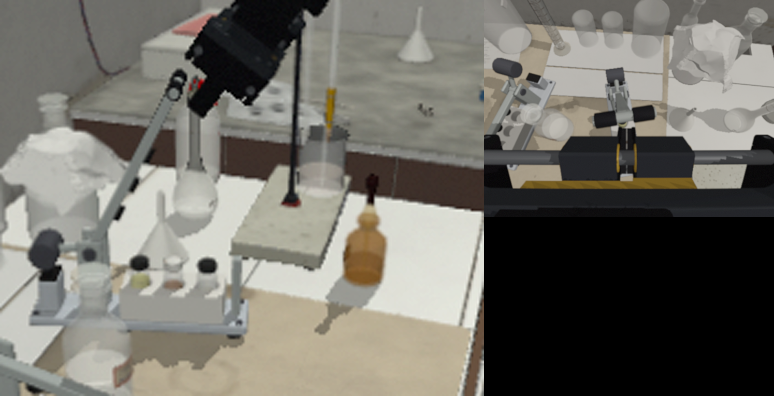

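Emit:
carry_out:
  commands:
    - {"twist": [0, 0, 0], "translation": [0, 0, 0], "fingers": -1}
    - {"twist": [0, 0, 0], "translation": [0, 0, 0], "fingers": -1}
    - {"twist": [0, 0, 0], "translation": [-0.5, 0, 0], "fingers": -1}
    - {"twist": [0, 0, 0], "translation": [-1, 0, 0], "fingers": -1}
    - {"twist": [0, 0, 0], "translation": [-1.5, 0, 0], "fingers": -1}

```text
time_s: 8.0
position: [600.9, -172.3, 261.7]
tcp_rot: [0.952, 0.05, 0.302, -0.015]
contact_force: [-0.7, 0.0, 0.1]
opening: 0.0
```

```bash
python3 look.py p10
```

```text
t 8.1 pos [ 600.7 -172.4  261.4] phi 54.9 psi 0.104 yz 0.002 F [ 0.1  0.8 -0.8] q [ 0.65 -0.04 -0.29  1.99 -0.44  0.68 -0.84] open 0.3
```

View pics/p10.png

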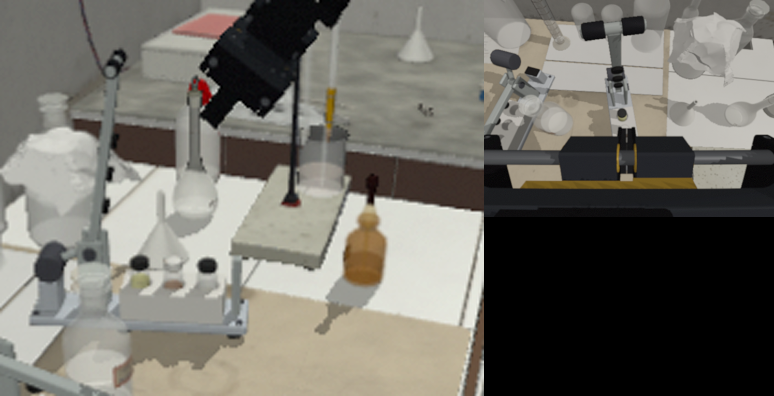

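The arm is up on its stop, with the counterweight on the post and the bar at about (115, 65) in the side crop. I'll back off and check it again.

Emit:
carry_out:
  commands:
    - {"twist": [0, 0, 0], "translation": [-1, 0, -0.5], "fingers": -1}
    - {"twist": [0, 0, 0], "translation": [-2.5, 0, -1.5], "fingers": -1}
    - {"twist": [0, 0, 0], "translation": [-4, 0, -2.5], "fingers": -1}
    - {"twist": [0, 0, 0], "translation": [-5, 0, -3], "fingers": -1}
    - {"twist": [0, 0, 0], "translation": [-5, 0, -3], "fingers": -1}

```text
time_s: 8.72
position: [542.1, -178.8, 257.4]
tcp_rot: [0.952, 0.049, 0.302, -0.014]
contact_force: [0.4, 0.2, -0.0]
opening: 0.1
```

Emit:
carry_out:
  commands:
    - {"twist": [0, 0, 0], "translation": [0, 0, 0], "fingers": -1}
    - {"twist": [0, 0, 0], "translation": [0, 0, 0], "fingers": -1}
    - {"twist": [0, 0, 0], "translation": [0, 0, 0], "fingers": -1}
    - {"twist": [0, 0, 0], "translation": [0, 0, 0], "fingers": -1}
    - {"twist": [0, 0, 0], "translation": [0, 0, 0], "fingers": -1}

```text
time_s: 9.35
position: [542.1, -178.8, 257.3]
tcp_rot: [0.952, 0.049, 0.301, -0.014]
contact_force: [-0.1, -0.4, 0.6]
opening: 0.1
```

```bash
python3 look.py p11; python3 - <<'E'
from h import *
B0=np.array([535,-193,95.]);u=np.array([np.cos(.24),np.sin(.24),0]);P=B0+210*u
for th in (1.3,1.4): print(th,proj("side",P-210*(np.cos(th)*u-np.sin(th)*np.array([0,0,1]))))
E
```

```text
t 9.45 pos [ 542.1 -178.8  257.3] phi 54.9 psi 0.103 yz 0.002 F [-0.5 -0.3  0.6] q [ 0.68 -0.15 -0.24  2.09 -0.52  0.72 -0.72] open 0.5
1.3 [[261.30639332  89.95545057]]
1.4 [[252.08015039  87.75851379]]
```

View pics/p11.png

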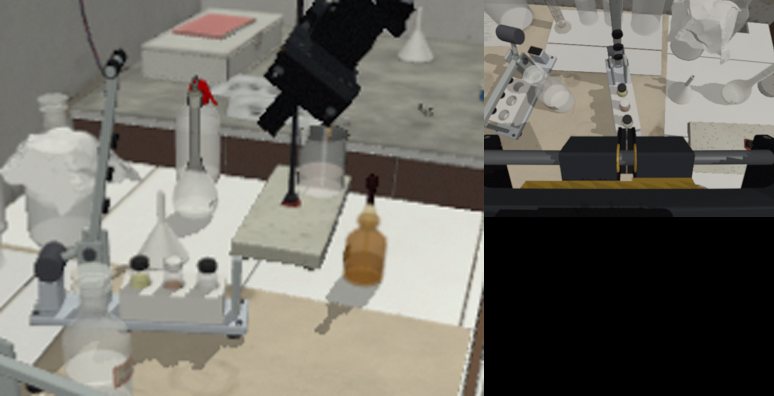

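```bash
python3 -c "
from bench import ctrl
print(ctrl.finish_job())"
```

```text
the job is handed in; nothing more can be done
None
```

I raised the vial rack's arm onto its stop, and it stays up with the robot clear of it; the job is handed in. The vial rack is the right-hand one as seen from the robot. I pushed the bar up slowly with closed, tilted fingertips to just past the balance point, and the arm then fell on to the stop by itself.

**Arm:** In the last side picture the push bar was at about (253, 89). That corresponds to roughly 1.39 rad, with the stop at 1.40 rad. It sat in the same place in two pictures 1.35 s apart.

**Surroundings:** The vials, bottles and funnel showed no visible shift. The empty rack's arm was last clearly seen down. I judged these by eye from the pictures and did not measure them.

**Robot:** The fingers ended about 100 mm from the raised arm, with only noise-level force (under about 1 N). The job was handed in at 9.5 s.

**Not confirmed:**
- **Pushing force:** It was too close to the wrist sensor's noise, about 1 N, to confirm directly. I take contact during the push from the arm rising with the fingers.
- **Force reading in the approach:** It briefly showed 27 N per axis in free space. I put that down to braking, possibly with joint 2 at its range limit. It was back to zero at the next reading.

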